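# Close the slide press and hold its ratchet lever at the fourth click

## Task

The slide in the small bench press is loaded: first shut the press's blue lid fully, with the lever still resting against its stop. Then pull the red-gripped lever round clockwise (seen from above) exactly four clicks from rest, counting them by feel and never going over a fifth, and finish still holding the lever in the fourth click: it springs back if you let go. Leave the other things on the desk where they are.

Things in the scene. Friction and masses are not known exactly. Their poses are not given: they have to be found in the camera images.
- press: Slide press, fixed to the desk, turned up to 0.25 rad: grey base 150 (its x) x 220 (its y) mm, top at z = 18 mm, origin under its centre, front faces its -x (to the robot). On its +y half, centred at y = +50 mm, an aluminium frame 105 x 76 mm, 47 mm high, with the slide on a white bed (the lever lifts the bed a few mm); on its -y half the lever.
- press_lid (a joint): Lid, rad: 0 = shut, level; 0.7 to 1.1 at the start; 1.4 at most. Blue frame with clear pane, 76 mm wide, 8 mm thick, hinged along press y at press x = +56, z = 47.5 mm (underside), reaching 108 mm from the hinge, plus a tab. Opens up and away from the front. Its stiff hinge (0.07 N m) stays at any angle, no catch: push the outer face down until it stops at 0 (top face then at z = 55.5 mm).
- lid_tab (a point): Top (outer) face of the black tab at the middle of the lid's free edge, 115 mm from the hinge and 7 mm above the lid's underside; the tab is 16 x 30 x 6 mm. With the lid shut it is at press x = -59, y = +50, z = 54.5 mm.
- press_lever (a joint): Ratchet lever, rad: 0 = at rest on its stop, arm along press -y; grows clockwise seen from above (towards press -x); end stop 1.45. A spring (5.5 to 7 N at the grip) swings it back to rest when let go. After 0.03 to 0.23 rad of free travel (varies), every 0.2 rad a click: resistance jumps 2 to 3 N as a tooth is met, then eases to its least in the click's seat; pushing on meets the next jump.
- lever_pivot (a point): Point of the lever's vertical pivot axis at z = 54 mm, at press x = +30, y = -55 mm.
- lever_grip (a point): On the axis of the lever's upright red grip, 95 mm from the pivot, at press z = 94 mm. The grip is a round post 16 mm thick, free from press z = 62 to 111 mm; the steel arm below it has its top at press z = 53 mm. Pinch it from above; it may turn between the fingers.
- click_plate: Aluminium click plate, 102 mm across, under the arm, fixed; origin on the pivot axis, z = 34 mm; yaw differs each time. Six round brass teeth at its rim, 0.2 rad apart. Its +x points from the pivot to the fourth click's seat: the arm lies along it when seated there, 0.86 to 1.06 rad from rest. Seats 1, 2, 3, 5 are at +0.6, +0.4, +0.2, -0.2 rad about z; tooth tops midway (fourth +0.1, fifth -0.1).
- coverslip_box: white and green cardboard box of coverslips; a bystander, to be left alone; origin at the centre of its underside
- timer: small white bench timer with coloured buttons; a bystander, to be left alone; origin at the centre of its underside
- jar_yellow: clear specimen jar with yellow cap, 55 mm across, 68 tall; a bystander, to be left alone; origin at the centre of its underside
- marker_black: marker pen lying down, 118 mm long; a bystander, to be left alone; origin at the centre of its underside
- slide_box: blue slide box, 176x88x38 mm; a bystander, to be left alone; origin at the centre of its underside

How it is judged:
By the outcome, as a careful person would: the job done as asked, in the order asked, and still so for the second after the job is handed in, while the arm keeps its last pose, push and grip.
It also fails if it takes over 70 s, if anything falls off the work surface, if the arm or the gripper's body presses on something with over 40 N, if the wrist force passes 120 N, or if a joint passes its speed limit or range.

## Robot

A 7-joint arm with a two-finger parallel gripper is mounted at the origin on a cart in front of the work surface, level with it; the furniture and walls round the work are solid. World frame = base frame: x ahead of the robot, y to its left, z up, the work surface at z = 0. Lengths are in m, angles in rad, forces in N, time in s.
With the tool pointing down it reaches from about 0.4 to 0.85 m from the base axis. Payload 10.4 kg.
Tool frame: the origin (TCP) lies on the centre line of the jaws, within the pads' length; the fingertips stand r.finger_overhang ahead of it and the grasp point (between the pads) lies 5 mm behind it (r.finger_overhang is the distance from the TCP to the fingertips, in m); z points along the fingers, y is the line along which they close (so a half turn about z gives the same grasp; the last joint's range is limited). The gripper opens to 87 mm and grips with 3 to 60 N. Pads are 19 mm wide; open, the fingers measure 117 mm over their backs; the gripper's body (75 mm by 190 mm) begins 51 mm behind the grasp point.
Start: joints at [1.18, 0.332, -0.065, 1.46, 0.022, 1.35, -0.088], TCP at [0.225, -0.583, 0.237] pointing down, gripper open.
Joint ranges: [-2.6, 2.6], [-0.5, 2.12], [-1.47, 1.34], [0.16, 2.42], [-1.27, 4.41], [0.06, 2.06], [-2.6, 2.6]. Speed limits (rad/s): [2.22, 2.22, 2.79, 2.79, 3.14, 3.14, 3.14].

## Interface

Orientations are given as a unit quaternion [x, y, z, w].
In Python, from bench import read_state, viewer, r gives the robot as it stands.
- The arm moves only by the tool carry_out, never from a script. Its argument "moves" is a list of rows, each a list of 6 numbers: the shift along the tool's x, y, z in units of 40 mm (1.0 is 40 mm), then the turn, a rotation vector about the tool's x, y, z in units of 8 degrees (1.0 is 8 degrees). A call has 1 to 20 rows; each row shifts and turns the commanded pose from where the row before left it, along the tool's axes as they then stand; what a row does not reach is not made up. A row lasts 1/8 s, in which the tool goes at most 62.5 mm and 10.7 degrees, less where a joint would pass 70% of its speed; a pose out of reach is approached as far as the arm can. A call is refused whole if a number of a shift passes 1 or a number of a turn 1, either way. A call with a gripper value outside its range is refused whole. "fingers" is the finger opening in mm, from 0 to 87, set as the call begins (left out, the last holds). The fingers move at their own pace and stop on an object; "force" is the grip in N (left out, the last holds). Time passes only in rows, so rows that do not move let the fingers close. It gives the time, the measured TCP pose, the force, the opening and the grip force at its end, in the units of the state.
- read_state(): the state, without advancing time (a new reading comes with each control period).
- viewer.camera(name): name is "scene" or "top" or "wrist"; returns a dict with "pixels" (420x560x3 uint8, red, green, blue), "range_z" (420x560 float32, m along the optical axis (not along the pixel's ray), 0 where there is no reading), "fx", "fy", "cx", "cy" (pixels), "k1" (the pictures are not rectified: a ray, as slopes to the right and down, at radius r is drawn at 1 + k1 r^2 times it, then the intrinsics apply), "xyz" and "orientation" of the camera in the world. Camera axes: x right, y down, z forward; pixel columns grow to the right and rows downward; lengths in m; the calibration is good to about 2 mm. A picture is of the moment at which its call begins.
- r.close_job(): hands the job in; it is judged then, once.
The state is a dict: "time": time; "joint_positions": joint angles; "joint_vel": joint speeds; "joint_torque": joint torques, N m; "ee_pos": TCP position; "eef_rot": TCP orientation; "ft_force": force on the tool from outside, world axes, zero at the start; "torque": the same for the moment, N m; "width": finger opening in m; "grip_force": force on a finger pad.
Only numpy, scipy, OpenCV 4.12 (cv2) and the standard library are available. Lean on these libraries where they do the work, as an engineer would, in place of code of your own. Each camera call takes 0.05 s, during which the arm holds its last target. There are 200 camera calls.

## Working session

There is one attempt and no reset: what is moved stays moved. The work goes in short steps, Python scripts to look and compute and a tool call to move; the robot and the scene stay as the last step left them, time stands still between calls to the robot, and variables do not carry over. Pictures are saved under pics/ and viewed, at most 10 in all, crops included, and the job is handed in when it is done.

Besides the shell and the picture viewer there is one more tool, called after ">>>" by a JSON object that holds its "api" and its "payload". carry_out: Moves the arm, as the interface text tells. Its arguments: {"type":"object","properties":{"moves":{"type":"array","items":{"type":"array","items":{"type":"number"}}},"fingers":{"type":"number"},"force":{"type":"number"}},"required":["moves"]}

```bash
ls; mkdir -p pics; cat > h.py <<'E'
import numpy as np, cv2
from scipy.spatial.transform import Rotation as R
from bench import read_state, viewer, r
def cloud(c):
    h,w=c["range_z"].shape
    K=np.array([[c["fx"],0,c["cx"]],[0,c["fy"],c["cy"]],[0,0,1]],float)
    u,v=np.meshgrid(np.arange(w),np.arange(h))
    p=np.stack([u,v],-1).reshape(-1,1,2).astype(float)
    n=cv2.undistortPoints(p,K,np.array([c["k1"],0,0,0],float)).reshape(h,w,2)
    z=c["range_z"]
    P=np.dstack([n[...,0]*z,n[...,1]*z,z])
    return P@R.from_quat(c["orientation"]).as_matrix().T+np.array(c["xyz"])
E
python3 - <<'E'
from h import *
s=read_state(); print(s["time"],s["ee_pos"],s["eef_rot"],s["ft_force"],r.finger_overhang)
for n in ["top","scene"]:
    c=viewer.camera(n); cv2.imwrite(f"pics/{n}0.png",c["pixels"][...,::-1]); P=cloud(c); P[c["range_z"]==0]=np.nan
    np.savez(f"{n}0.npz",P=P,px=c["pixels"]); print(n,c["xyz"],c["orientation"],c["fx"],c["k1"])
E
```

```text
pics
0.0 [ 0.22459639 -0.58287608  0.23578915] [ 9.83132793e-01  1.82891903e-01 -1.62101053e-04 -6.60805895e-04] [-0.49802317 -0.02480121 -0.24178599] 0.014
top [ 0.38033214 -0.01963706  1.1907138 ] [ 0.71404496 -0.69471299  0.06234038 -0.06022745] 390.7175100502297 -0.05303709415686345
scene [-0.11606401  1.00278313  0.80195098] [-0.23988204  0.8315338  -0.47734371  0.15215495] 531.5107771450131 -0.17998672169647362
```

View pics/top0.png

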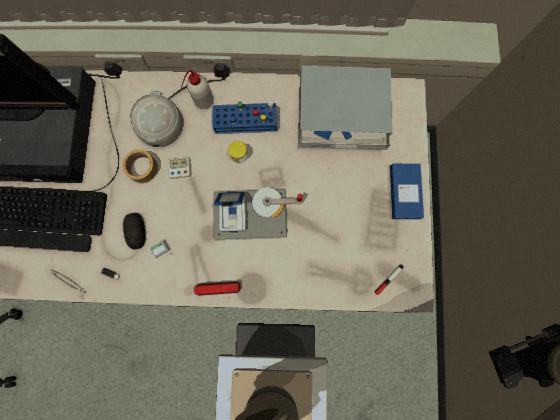

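View pics/scene0.png

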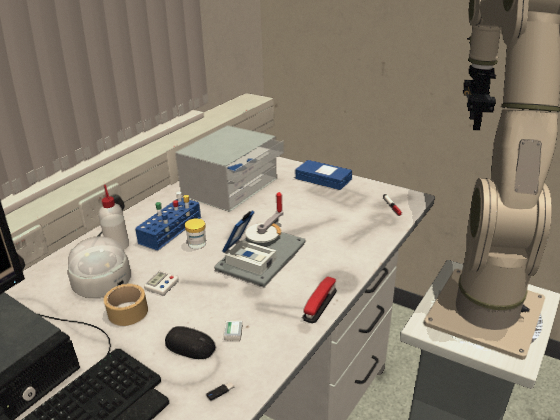

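The top view shows the press at about (250,213), its lid open with the free edge near (230,195), and the red grip at (300,197). The jar is at (238,151) and the timer at (180,167). The scene view agrees. Next I'll fit the press pose.

```bash
python3 - <<'E'
from h import *
for n in ["top","scene"]:
    d=np.load(f"{n}0.npz");P,px=d["P"],d["px"].astype(int)
    x,y,z=P[...,0],P[...,1],P[...,2]
    t=np.load("top0.npz")["P"]
    if n=="top": c0=P[213,250]; print("c0",c0,"desk z",np.nanmedian(z[250:270,100:180]))
    near=(np.hypot(x-c0[0],y-c0[1])<0.2)
    m=near&(z>0.010)&(z<0.026)
    k=cv2.morphologyEx(m.astype(np.uint8),cv2.MORPH_OPEN,np.ones((2,2)))
    q=P[k>0][:,:2].astype(np.float32); rc=cv2.minAreaRect(q*1000); print(n,len(q),rc,np.round(cv2.boxPoints(rc)))
    red=near&(px[...,0]>120)&(px[...,1]<70)&(px[...,2]<70)&(z>0.03)
    g=P[red]; print("red",len(g),g.mean(0) if len(g) else 0, g.min(0),g.max(0))
    blue=near&(px[...,2]>px[...,0]+30)&(z>0.04)
    b=P[blue]; print("blue",len(b),b.min(0),b.max(0), b[b[:,2].argmax()])
    br=near&(px[...,0]-px[...,2]>70)&(px[...,1]>90)&(z>.02)&(z<.06); print("brass",P[br].mean(0) if br.any() else 0,br.sum())
E
```

```text
c0 [0.57358683 0.08158041 0.02040736] desk z 0.0004792191973483906
top 1629 ((570.4791259765625, 80.40386199951172), (146.74755859375, 218.5469512939453), 4.5739946365356445) [[489. 183.]
 [506. -34.]
 [652. -23.]
 [635. 195.]]
red 17 [ 0.61080269 -0.06368533  0.1111036 ] [ 0.60537494 -0.06819275  0.10791131] [ 0.6175827  -0.05956966  0.11536959]
blue 109 [0.56858439 0.0963959  0.04022521] [0.6298923  0.16996641 0.14920201] [0.57876421 0.10961259 0.14920201]
brass [ 0.58018137 -0.00343972  0.04134914] 55
scene 1552 ((581.8184204101562, 121.49557495117188), (311.6684875488281, 204.41531372070312), 38.43763732910156) [[396. 105.]
 [523. -55.]
 [767. 138.]
 [640. 298.]]
red 62 [ 0.60724237 -0.06006562  0.08753997] [ 0.59918783 -0.06837232  0.05449084] [ 0.62067437 -0.05271684  0.11413749]
blue 145 [0.56508992 0.09498459 0.04000663] [0.73601298 0.17616442 0.15862635] [0.56692534 0.12102431 0.15862635]
brass [0.63855192 0.04857102 0.04839726] 68
```

>>> {"api": "carry_out", "payload": {"moves": [[0.93,-0.94,-0.21,0,0,0],[0.93,-0.94,-0.21,0,0,0],[0.93,-0.94,-0.21,0,0,0],[0.93,-0.94,-0.21,0,0,0],[0.93,-0.94,-0.21,0,0,0],[0.93,-0.94,-0.21,0,0,0],[0.93,-0.94,-0.21,0,0,0],[0.93,-0.94,-0.21,0,0,0],[0.93,-0.94,-0.21,0,0,0],[0.93,-0.94,-0.21,0,0,0],[0.93,-0.94,-0.21,0,0,0],[0.93,-0.94,-0.21,0,0,0],[0.93,-0.94,-0.21,0,0,0],[0,0,0,0,0,0.69],[0,0,0,0,0,0.69],[0,0,0,0,0,0.69],[0,0,0,0,0,0],[0,0,0,0,0,0]], "fingers": 0, "force": 40}}

```text
time: 2.35
ee_pos: [0.5002, 0.0468, 0.3456]
eef_rot: [0.999, 0.04, -0.0, 0.0]
ft_force: [-0.3, -0.3, 0.6]
width: 0.0008
grip_force: 0.0
```

```bash
python3 - <<'E'
from h import *
s=read_state(); print(s["time"],s["ee_pos"],s["eef_rot"],s["ft_force"],s["joint_positions"])
c=viewer.camera("wrist"); cv2.imwrite("pics/w1.png",c["pixels"][...,::-1]); P=cloud(c); P[c["range_z"]==0]=np.nan
np.savez("w1.npz",P=P,px=c["pixels"]); print(c["xyz"])
E
```

```text
2.35 [0.50015918 0.04677849 0.34562082] [ 9.99181744e-01  4.04454029e-02 -1.04465242e-04  4.34218787e-05] [-0.33712467 -0.27078261  0.57753803] [ 0.51174335  0.07063023 -0.72629036  1.56102725  0.04697645  1.52798868
 -1.70521334]
[0.5674886  0.05237662 0.49283506]
```

View pics/w1.png

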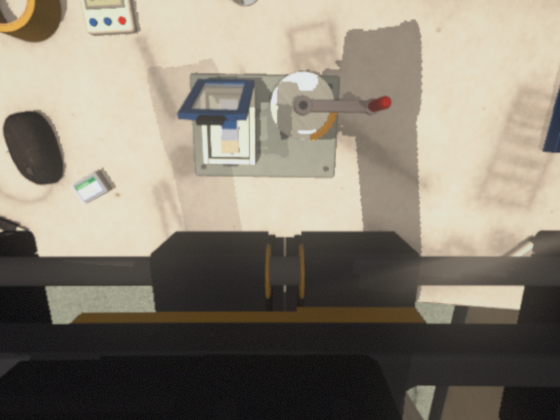

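The wrist view shows the pivot at (304,104), the grip top at (383,102), the lid's black tab at (211,120) and the brass sector near (325,128). I'll refine the pose from this view.

```bash
python3 - <<'E'
from h import *
d=np.load("w1.npz");P,px=d["P"],d["px"].astype(int);P[215:]=np.nan
x,y,z=P[...,0],P[...,1],P[...,2]
near=np.hypot(x-.57,y-.08)<.2
m=near&(z>.012)&(z<.024)
k=cv2.morphologyEx(m.astype(np.uint8),cv2.MORPH_OPEN,np.ones((3,3)))
rc=cv2.minAreaRect(P[k>0][:,:2].astype(np.float32)*1000);print(rc,"desk",np.nanmedian(z[190:210,300:350]))
c=np.array(rc[0])/1000; a=np.radians(rc[2] if rc[2]<45 else rc[2]-90)
def pr(Q): 
    q=Q[:,:2]-c; return np.c_[q@[np.cos(a),np.sin(a)],q@[-np.sin(a),np.cos(a)],Q[:,2]]
g=near&(px[...,0]>120)&(px[...,1]<60)&(z>.1); print("grip top",pr(P[g]).mean(0),P[g].mean(0),g.sum())
print("pivot top",pr(P[102:107,302:307].reshape(-1,3)).mean(0))
print("lid edge/tab",pr(P[118:122,208:215].reshape(-1,3)).mean(0))
lid=near&(px[...,2]>px[...,0]+30)&(z>.05); L=pr(P[lid]); f=np.polyfit(L[:,0]-.056,L[:,2],1);print("lid ang",np.degrees(np.arctan2(-f[0],1)),f,L.min(0),L.max(0))
br=near&(px[...,0]-px[...,2]>60)&(z>.025)&(z<.06)
B=pr(P[br])-[.03,-.055,0]; rad=np.hypot(B[:,0],B[:,1]); th=np.arctan2(B[:,1],B[:,0]); print(br.sum(),np.round(np.histogram(th,20)[0]),th.min(),th.max(),rad.min(),rad.max(),np.median(B[:,2]))
cv2.imwrite("pics/w1c.png",cv2.resize(d["px"][60:190,180:400,::-1],None,fx=3.6,fy=3.6,interpolation=cv2.INTER_CUBIC))
E
```

```text
((618.3509521484375, 85.5948486328125), (243.7677001953125, 219.68360900878906), 3.773040533065796) desk -0.0006244529803452192
grip top [-0.01689366 -0.14816432  0.11145219] [ 0.61124377 -0.06336001  0.11145219] 85
pivot top [-0.01562694 -0.05613659  0.05895036]
lid edge/tab [-0.041095    0.04819509  0.15532706]
lid ang 60.42251071350413 [-1.76192979 -0.01919402] [-0.04656274  0.01316611  0.06066563] [0.01032319 0.08634312 0.15663848]
249 [10 15 11 13 14 13 13 13 14 13 15 13 12 14 15 12 15 13  7  4] -3.002735809659446 -2.4302802584784056 0.06755923402699827 0.09500701410195957 0.04124815908095347
```

View pics/w1c.png

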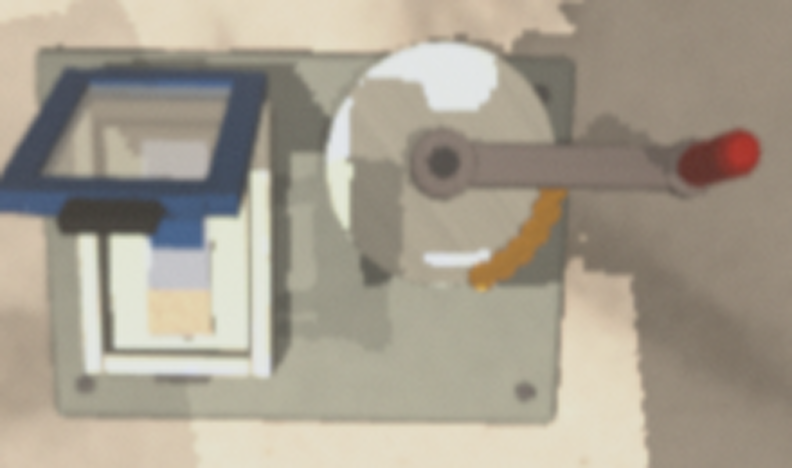

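The crop shows the base outline, the pivot at (443,160), the grip top at (740,155), and the brass teeth running along an arc from (480,280) to (550,195). The rectangle fit picked up stray points, so I'll redo it on the largest connected component.

```bash
cat > fit.py <<'E'
from h import *
d=np.load("w1.npz");P,px=d["P"],d["px"].astype(int);P[215:]=np.nan
x,y,z=P[...,0],P[...,1],P[...,2]
near=np.hypot(x-.57,y-.08)<.15
m=near&(z>.012)
k=cv2.morphologyEx(m.astype(np.uint8),cv2.MORPH_OPEN,np.ones((5,5)))
n,l,st,_=cv2.connectedComponentsWithStats(k); k=(l==1+st[1:,4].argmax())&(z<.024)
rc=cv2.minAreaRect(P[k][:,:2].astype(np.float32)*1000);print(rc)
c=np.array(rc[0])/1000; a=np.radians(rc[2] if rc[2]<45 else rc[2]-90)
def pr(Q): 
    q=Q[:,:2]-c; return np.c_[q@[np.cos(a),np.sin(a)],q@[-np.sin(a),np.cos(a)],Q[:,2]]
g=near&(px[...,0]>120)&(px[...,1]<60)&(z>.1); print("grip top",pr(P[g]).mean(0),P[g].mean(0))
print("pivot top",pr(P[102:107,302:307].reshape(-1,3)).mean(0))
lid=near&(px[...,2]>px[...,0]+30)&(z>.06); L=pr(P[lid]); f=np.polyfit(L[:,2],L[:,0],1);print("lid ang",np.degrees(np.arctan2(-1,f[0])),f,L.min(0),L.max(0))
br=near&(px[...,0]-px[...,2]>60)&(z>.025)&(z<.06)
B=pr(P[br])-[.03,-.055,0]; rad=np.hypot(B[:,0],B[:,1]); th=np.arctan2(B[:,1],B[:,0]); print(th.min(),th.max(),rad.min(),rad.max(),np.median(B[:,2]))
print(np.histogram(th,30)[0])
E
python3 fit.py
```

```text
((572.074462890625, 82.543701171875), (151.0115509033203, 219.6844024658203), 3.7739014625549316)
grip top [ 0.02912345 -0.14615789  0.11115465] [ 0.61075478 -0.06138036  0.11115465]
pivot top [ 0.03074918 -0.05613772  0.05895036]
lid ang -119.31544965597882 [-0.56152845  0.0907267 ] [-0.00018523  0.01316527  0.06066563] [0.05670052 0.08634228 0.15663848]
-2.857982434675759 -1.7599631110886826 0.039278143748297516 0.05030109411380824 0.04124815908095347
[ 6  9  9  7  8  8  8  8  9  9  8  7  8  8 10  9  7  8  8 10  8  8  8 10
  8  9 10  8  7  9]
```

>>> {"api": "carry_out", "payload": {"moves": [[0.78,-0.49,0,0,0,0],[0.78,-0.49,0,0,0,0],[0.78,-0.49,0,0,0,0],[0.78,-0.49,0,0,0,0],[0,0,0,0,0,0],[0,0,0.86,0,0,0],[0,0,0.86,0,0,0],[0,0,0.86,0,0,0],[0,0,0.86,0,0,0],[0,0,0.86,0,0,0],[0,0,0.86,0,0,0],[0,0,0,0,0,0]]}}

```text
time: 3.9
ee_pos: [0.6169, 0.1334, 0.1373]
eef_rot: [0.999, 0.039, -0.002, 0.001]
ft_force: [0.0, 0.4, 0.3]
width: 0.0005
grip_force: 0.0
```

>>> {"api": "carry_out", "payload": {"moves": [[-0.33,0,0.05,0,0,0],[-0.33,0,0.06,0,0,0],[-0.32,0,0.08,0,0,0],[-0.25,0,0.16,0,0,0],[-0.25,0,0.2,0,0,0],[-0.22,0,0.24,0,0,0],[-0.2,0,0.26,0,0,0],[-0.15,0,0.3,0,0,0],[-0.14,0,0.3,0,0,0],[0,0,0,0,0,0],[0,0,0.04,0,0,0],[0,0,0.04,0,0,0],[0,0,0,0,0,0]]}}

```text
time: 5.52
ee_pos: [0.5388, 0.1285, 0.0731]
eef_rot: [0.999, 0.039, 0.008, -0.002]
ft_force: [28.5, 3.4, -3.4]
width: 0.0005
grip_force: 16.2
```

```bash
python3 - <<'E'
from h import *
s=read_state(); print(s["time"],s["ee_pos"],s["ft_force"],s["torque"])
c=viewer.camera("scene"); P=cloud(c);px=c["pixels"].astype(int)
m=(np.hypot(P[...,0]-.57,P[...,1]-.1)<.12)&(px[...,2]>px[...,0]+30)&(P[...,2]>.03)
print(m.sum(),np.percentile(P[m],[1,50,99],axis=0))
cv2.imwrite("pics/s2.png",cv2.resize(c["pixels"][160:310,190:390,::-1],None,fx=3,fy=3))
E
```

```text
5.525 [0.53876191 0.128515   0.07307515] [28.47232264  3.37058568 -3.39616365] [ 0.7023699  -6.46298893 -0.03152342]
260 [[0.51419411 0.09649284 0.05283603]
 [0.54446549 0.16147354 0.05954061]
 [0.62028952 0.17416808 0.06467335]]
```

View pics/s2.png

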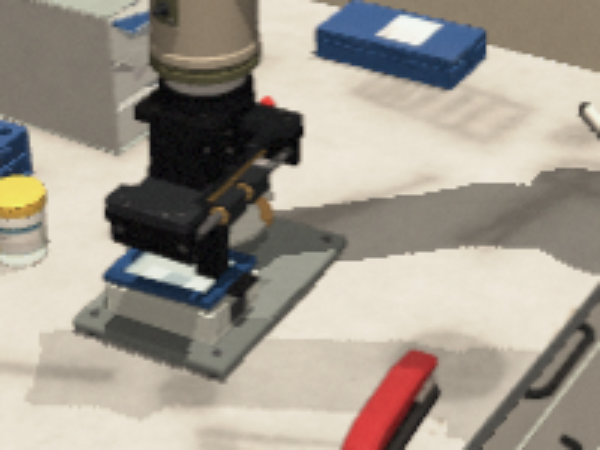

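The lid looks nearly shut. The tip is caught behind the front bar, with 28 N along x, so I'll ease off, lift, and press down on the bar and tab from above.

>>> {"api": "carry_out", "payload": {"moves": [[0.25,0,0,0,0,0],[0,0,-0.3,0,0,0],[0,0,-0.3,0,0,0],[-0.3,0,0,0,0,0],[-0.3,0,0,0,0,0],[0,0,0,0,0,0]]}}

```text
time: 6.32
ee_pos: [0.5159, 0.1264, 0.0939]
eef_rot: [0.999, 0.04, -0.0, 0.001]
ft_force: [0.2, -0.2, -0.1]
width: 0.0005
grip_force: 0.0
```

>>> {"api": "carry_out", "payload": {"moves": [[0,0,0.25,0,0,0],[0,0,0.25,0,0,0],[0,0,0.1,0,0,0],[0,0,0.06,0,0,0],[0,0,0,0,0,0]]}}

```text
time: 6.95
ee_pos: [0.5168, 0.1267, 0.0692]
eef_rot: [0.999, 0.039, -0.001, 0.001]
ft_force: [-13.4, -4.8, 28.3]
width: 0.0003
grip_force: 14.1
```

>>> {"api": "carry_out", "payload": {"moves": [[0,0,-0.85,0,0,0],[0,0,-0.85,0,0,0],[0,0,-0.9,0,0,0],[0.333,0.82,0,0,0,0],[0.333,0.82,0,0,0,0],[0.333,0.82,0,0,0,0],[0.333,0.82,0,0,0,0],[0.333,0.82,0,0,0,0],[0.333,0.82,0,0,0,0],[0,0,0,0,0,-0.93],[0,0,0,0,0,-0.93],[0,0,0,0,0,-0.93],[0,0,0,0,0,-0.93],[0,0,0,0,0,-0.93],[0,0,0,0,0,-0.93]]}}

```text
time: 8.82
ee_pos: [0.6124, -0.0631, 0.1711]
eef_rot: [0.909, 0.418, -0.0, -0.0]
ft_force: [0.3, 0.4, 0.3]
width: 0.0005
grip_force: 0.0
```

>>> {"api": "carry_out", "payload": {"moves": [[0,0,0,0,0,-0.93],[0,0,0,0,0,-0.93],[0,0,0,0,0,-0.93],[0,0,0,0,0,-0.93],[0,0,0,0,0,-0.93],[0,0,0,0,0,-0.93],[0,0,0,0,0,0],[0,0,0,0,0,0]], "fingers": 50}}

```text
time: 9.82
ee_pos: [0.6124, -0.0631, 0.1715]
eef_rot: [0.684, 0.729, 0.0, -0.0]
ft_force: [-0.4, 0.0, 0.2]
width: 0.0501
grip_force: 0.0
```

```bash
python3 - <<'E'
from h import *
s=read_state(); print(s["time"],s["ee_pos"],s["eef_rot"],s["ft_force"],s["joint_positions"])
for n in ["wrist","top"]:
    c=viewer.camera(n); P=cloud(c);px=c["pixels"].astype(int); P[c["range_z"]==0]=np.nan
    z=P[...,2]; near=np.hypot(P[...,0]-.57,P[...,1]-.08)<.18
    b=near&(px[...,2]>px[...,0]+30)&(z>.03)&(z<.2)
    if b.any(): print(n,"blue",b.sum(),np.percentile(P[b],[2,50,98],axis=0).round(4))
    g=near&(px[...,0]>120)&(px[...,1]<60)&(z>.1)&(z<.13)
    if g.any(): print("grip",g.sum(),P[g].mean(0),P[g].min(0),P[g].max(0))
    if n=="wrist": cv2.imwrite("pics/w3.png",c["pixels"][...,::-1])
E
```

```text
9.825 [ 0.61238552 -0.06311982  0.17146893] [ 6.84389221e-01  7.29116839e-01  8.00524944e-06 -1.71158158e-04] [-0.36856761  0.01914954  0.24524991] [ 0.74123483  0.53201472 -0.96416416  1.53300984  0.44548579  1.31162829
 -0.21024562]
wrist blue 912 [[0.5224 0.0926 0.052 ]
 [0.573  0.0966 0.0541]
 [0.6224 0.1011 0.0559]]
grip 172 [ 0.61184166 -0.06345861  0.11166523] [ 0.60798242 -0.06928503  0.10785382] [ 0.61600031 -0.05755173  0.1135215 ]
top blue 424 [[0.5177 0.0951 0.051 ]
 [0.5662 0.1354 0.0554]
 [0.6207 0.1714 0.0592]]
```

View pics/w3.png

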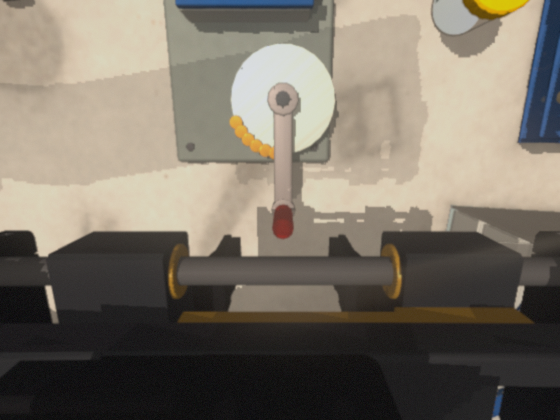

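The wrist view shows the lid shut and level (blue at z 52–56 mm) and the grip at (283,222), centred between the open fingers. Five separate brass teeth run from (236,122) to (266,150). I'll descend on the grip while measuring the tooth angles.

```bash
python3 - <<'E'
from h import *
c=viewer.camera("wrist"); P=cloud(c);px=c["pixels"].astype(int); P[c["range_z"]==0]=np.nan
z=P[...,2]
h=cv2.cvtColor(c["pixels"],cv2.COLOR_RGB2HSV)
b=(h[...,0]>10)&(h[...,0]<24)&(h[...,1]>150)&(z>.02)&(z<.06); b[:,330:]=0; b[190:]=0
q=P[b]; print(len(q),np.nanmedian(q[:,2]))
pc=np.array([.5721,.0825]); a=.066
for pv in (pc+[.03*np.cos(a)+.055*np.sin(a),.03*np.sin(a)-.055*np.cos(a)], np.nanmean(P[96:103,280:287],axis=(0,1))[:2]):
    v=q[:,:2]-pv; g=np.array([.6118,-.0635])-pv; phi=np.arctan2(g[1],g[0])
    th=(phi-np.arctan2(v[:,1],v[:,0]))%(2*np.pi)
    rad=np.hypot(*v.T)
    f=[abs(np.exp(2j*np.pi*th/.2).mean()),np.angle(np.exp(2j*np.pi*th/.2).mean())*.2/2/np.pi]
    print(pv,"arm dir",phi,np.hypot(*g),"th range",np.percentile(th,[0,1,99,100]),np.median(rad),"phase",f)
    print(np.histogram(th,np.arange(.1,1.3,.03))[0])
E
```

```text
544 0.04119759849367011
[0.60566205 0.02959831] arm dir -1.5049618244811143 0.0933004268396806 th range [0.19883345 0.21623308 1.25532981 1.27722037] 0.04500728798006989 phase [np.float64(0.0785990867379794), np.float64(-0.01187352226664235)]
[ 0  0  0  8 14 13 12 16 17 16 16 11 14 11 16 18 16 17 11 12 16 18 15 22
 13 12 14 16 19 18 16 16 13 14 19 18 18 16 12]
[0.60620178 0.02921007] arm dir -1.5104853748330496 0.09287893461900339 th range [0.20534177 0.22337102 1.26190386 1.28355698] 0.045090059913642344 phase [np.float64(0.08138389479920694), np.float64(-0.0036823612040929416)]
[ 0  0  0  4 15 12 13 16 15 17 15 15 11 11 16 17 18 15 13 12 15 17 19 17
 14 13 13 15 19 18 18 16 13 15 18 18 18 16 13]
```

>>> {"api": "carry_out", "payload": {"moves": [[0,0,0.42,0,0,0],[0,0,0.42,0,0,0],[0,0,0.42,0,0,0],[0,0,0.42,0,0,0],[0,0,0.42,0,0,0],[0,0,0,0,0,0]]}}

```text
time: 10.72
ee_pos: [0.6115, -0.0632, 0.0861]
eef_rot: [0.683, 0.73, -0.001, -0.001]
ft_force: [0.3, -0.6, 1.3]
width: 0.0501
grip_force: 0.0
```

>>> {"api": "carry_out", "payload": {"moves": [[0,0,0,0,0,0],[0,0,0,0,0,0],[0,0,0,0,0,0],[0,0,0,0,0,0],[0,0,0,0,0,0]], "fingers": 0, "force": 40}}

```text
time: 11.35
ee_pos: [0.6113, -0.0633, 0.0879]
eef_rot: [0.683, 0.73, -0.001, -0.001]
ft_force: [-7.3, 0.0, 5.3]
width: 0.0152
grip_force: 40.0
```

```bash
cat > lv.py <<'E'
from h import *
import time
s=read_state(); pv=np.array([.6059,.0294]); v=s["ee_pos"][:2]-pv
phi=np.arctan2(v[1],v[0]); f=np.array(s["ft_force"]); u=v/np.hypot(*v); cw=np.array([u[1],-u[0]])
q=R.from_quat(s["eef_rot"]).as_matrix()[:2,0]
print("t %.2f lever %.3f rad %.4f  Fcw %.2f Frad %.2f Fz %.1f width %.4f toolx %.3f"%(s["time"],-1.505-phi,np.hypot(*v),f[:2]@cw,f[:2]@u,f[2],s["width"],np.arctan2(q[1],q[0])))
E
python3 lv.py
```

```text
t 11.35 lever 0.008 rad 0.0929  Fcw 7.34 Frad -0.43 Fz 5.3 width 0.0152 toolx 1.637
```

>>> {"api": "carry_out", "payload": {"moves": [[0.003,-0.119,0,0,0,0.358],[0.003,-0.119,0,0,0,0.358],[0,0,0,0,0,0]]}}

```text
time: 11.72
ee_pos: [0.6035, -0.0635, 0.088]
eef_rot: [0.719, 0.695, 0.001, 0.001]
ft_force: [5.5, -0.5, -3.1]
width: 0.0152
grip_force: 40.0
```

```bash
python3 lv.py
```

```text
t 11.72 lever 0.092 rad 0.0929  Fcw -5.48 Frad 0.31 Fz -3.1 width 0.0152 toolx 1.537
```

>>> {"api": "carry_out", "payload": {"moves": [[0.003,-0.119,0,0,0,0.358],[0,0,0,0,0,0]]}}

```text
time: 11.98
ee_pos: [0.5986, -0.0633, 0.088]
eef_rot: [0.736, 0.677, 0.0, 0.001]
ft_force: [5.2, -2.4, -3.1]
width: 0.015
grip_force: 40.0
```

```bash
python3 lv.py
```

```text
t 11.97 lever 0.144 rad 0.0930  Fcw -5.34 Frad 2.01 Fz -3.1 width 0.0150 toolx 1.488
```

>>> {"api": "carry_out", "payload": {"moves": [[0.003,-0.119,0,0,0,0.358],[0,0,0,0,0,0]]}}

```text
time: 12.22
ee_pos: [0.5938, -0.0628, 0.088]
eef_rot: [0.752, 0.659, 0.0, 0.0]
ft_force: [4.6, -1.4, -1.4]
width: 0.0147
grip_force: 40.0
```

```bash
python3 lv.py
```

```text
t 12.22 lever 0.197 rad 0.0930  Fcw -4.78 Frad 0.79 Fz -1.4 width 0.0147 toolx 1.438
```

>>> {"api": "carry_out", "payload": {"moves": [[0.003,-0.119,0,0,0,0.358],[0,0,0,0,0,0]]}}

```text
time: 12.48
ee_pos: [0.5889, -0.0621, 0.088]
eef_rot: [0.768, 0.64, -0.0, 0.0]
ft_force: [3.0, -2.9, 0.2]
width: 0.0147
grip_force: 40.0
```

```bash
python3 lv.py
```

```text
t 12.47 lever 0.249 rad 0.0931  Fcw -3.53 Frad 2.32 Fz 0.2 width 0.0147 toolx 1.389
```

>>> {"api": "carry_out", "payload": {"moves": [[0.003,-0.119,0,0,0,0.358],[0,0,0,0,0,0]]}}

```text
time: 12.72
ee_pos: [0.5846, -0.0613, 0.088]
eef_rot: [0.784, 0.62, 0.0, 0.001]
ft_force: [6.3, -2.2, -2.1]
width: 0.0152
grip_force: 40.0
```

```bash
python3 lv.py
```

```text
t 12.72 lever 0.297 rad 0.0932  Fcw -6.67 Frad 0.73 Fz -2.1 width 0.0152 toolx 1.339
```

>>> {"api": "carry_out", "payload": {"moves": [[0.001,-0.059,0,0,0,0.179],[0,0,0,0,0,0]]}}

```text
time: 12.98
ee_pos: [0.5824, -0.0608, 0.088]
eef_rot: [0.792, 0.611, 0.0, 0.001]
ft_force: [4.9, -2.9, -1.2]
width: 0.0148
grip_force: 40.0
```

```bash
python3 lv.py
```

```text
t 12.97 lever 0.321 rad 0.0932  Fcw -5.43 Frad 1.56 Fz -1.2 width 0.0148 toolx 1.314
```

>>> {"api": "carry_out", "payload": {"moves": [[0.001,-0.059,0,0,0,0.179],[0,0,0,0,0,0]]}}

```text
time: 13.22
ee_pos: [0.58, -0.0601, 0.088]
eef_rot: [0.799, 0.601, 0.0, 0.001]
ft_force: [5.3, -3.9, 0.0]
width: 0.0147
grip_force: 40.0
```

```bash
python3 lv.py
```

```text
t 13.22 lever 0.347 rad 0.0932  Fcw -6.20 Frad 2.31 Fz 0.0 width 0.0147 toolx 1.289
```

>>> {"api": "carry_out", "payload": {"moves": [[0.001,-0.059,0,0,0,0.179],[0,0,0,0,0,0]]}}

```text
time: 13.48
ee_pos: [0.5777, -0.0594, 0.0879]
eef_rot: [0.807, 0.591, 0.0, 0.001]
ft_force: [5.5, -3.4, 0.7]
width: 0.015
grip_force: 40.0
```

```bash
python3 lv.py
```

```text
t 13.47 lever 0.373 rad 0.0932  Fcw -6.25 Frad 1.54 Fz 0.7 width 0.0150 toolx 1.264
```

>>> {"api": "carry_out", "payload": {"moves": [[0.001,-0.059,0,0,0,0.179],[0,0,0,0,0,0]]}}

```text
time: 13.72
ee_pos: [0.5754, -0.0588, 0.0879]
eef_rot: [0.814, 0.581, 0.0, 0.001]
ft_force: [3.9, -3.9, -1.5]
width: 0.0149
grip_force: 40.0
```

```bash
python3 lv.py
```

```text
t 13.72 lever 0.399 rad 0.0933  Fcw -4.94 Frad 2.41 Fz -1.5 width 0.0149 toolx 1.239
```

>>> {"api": "carry_out", "payload": {"moves": [[0.001,-0.059,0,0,0,0.179],[0,0,0,0,0,0]]}}

```text
time: 13.98
ee_pos: [0.5731, -0.0579, 0.088]
eef_rot: [0.821, 0.57, -0.0, 0.001]
ft_force: [4.5, -4.1, 1.4]
width: 0.015
grip_force: 40.0
```

```bash
python3 lv.py
```

```text
t 13.97 lever 0.425 rad 0.0933  Fcw -5.61 Frad 2.26 Fz 1.4 width 0.0150 toolx 1.214
```

>>> {"api": "carry_out", "payload": {"moves": [[0.001,-0.059,0,0,0,0.179],[0,0,0,0,0,0]]}}

```text
time: 14.22
ee_pos: [0.5709, -0.0571, 0.0879]
eef_rot: [0.829, 0.56, -0.0, 0.0]
ft_force: [2.5, -5.5, -0.3]
width: 0.0151
grip_force: 40.0
```

```bash
python3 lv.py
```

```text
t 14.22 lever 0.451 rad 0.0933  Fcw -4.34 Frad 4.13 Fz -0.3 width 0.0151 toolx 1.189
```

>>> {"api": "carry_out", "payload": {"moves": [[0.001,-0.059,0,0,0,0.179],[0,0,0,0,0,0]]}}

```text
time: 14.48
ee_pos: [0.5687, -0.0562, 0.0879]
eef_rot: [0.835, 0.55, -0.0, 0.001]
ft_force: [4.0, -4.2, 0.6]
width: 0.0144
grip_force: 40.0
```

```bash
python3 lv.py
```

```text
t 14.47 lever 0.475 rad 0.0934  Fcw -5.33 Frad 2.21 Fz 0.6 width 0.0144 toolx 1.164
```

>>> {"api": "carry_out", "payload": {"moves": [[0.001,-0.059,0,0,0,0.179],[0,0,0,0,0,0]]}}

```text
time: 14.72
ee_pos: [0.5668, -0.0554, 0.0879]
eef_rot: [0.842, 0.539, 0.0, 0.001]
ft_force: [4.2, -3.7, 0.3]
width: 0.0151
grip_force: 40.0
```

```bash
python3 lv.py
```

```text
t 14.72 lever 0.498 rad 0.0933  Fcw -5.34 Frad 1.66 Fz 0.3 width 0.0151 toolx 1.139
```

The force and the lag show a clear sawtooth. Resistance is least near 0.25 and 0.45, and the next jumps come near 0.285 and 0.485, which makes two clicks. I'll go on with averaged readings.

```bash
cat > lv.py <<'E'
from h import *
pv=np.array([.6059,.0294]); o=[]
for i in range(3):
    viewer.camera("top"); s=read_state(); v=s["ee_pos"][:2]-pv
    phi=np.arctan2(v[1],v[0]); f=np.array(s["ft_force"]); u=v/np.hypot(*v); cw=np.array([u[1],-u[0]])
    q=R.from_quat(s["eef_rot"]).as_matrix()[:2,0]; L=-1.505-phi
    o.append([L,L-1.637+np.arctan2(q[1],q[0]),f[:2]@cw])
print("t %.2f"%s["time"],"lever %.4f lag %.4f Fcw %.2f"%tuple(np.mean(o,0)))
E
python3 lv.py
```

```text
t 14.88 lever 0.4976 lag -0.0005 Fcw -6.14
```

>>> {"api": "carry_out", "payload": {"moves": [[0.001,-0.059,0,0,0,0.179],[0,0,0,0,0,0]]}}

```text
time: 15.12
ee_pos: [0.5646, -0.0544, 0.088]
eef_rot: [0.849, 0.528, 0.0, 0.001]
ft_force: [5.0, -4.5, -0.1]
width: 0.0151
grip_force: 40.0
```

```bash
python3 lv.py
```

```text
t 15.28 lever 0.5234 lag 0.0003 Fcw -5.84
```

>>> {"api": "carry_out", "payload": {"moves": [[0.001,-0.059,0,0,0,0.179],[0,0,0,0,0,0]]}}

```text
time: 15.52
ee_pos: [0.5624, -0.0533, 0.0879]
eef_rot: [0.856, 0.518, -0.0, 0.001]
ft_force: [4.2, -4.0, -0.3]
width: 0.0146
grip_force: 40.0
```

```bash
python3 lv.py
```

```text
t 15.68 lever 0.5492 lag 0.0011 Fcw -5.56
```

>>> {"api": "carry_out", "payload": {"moves": [[0.001,-0.059,0,0,0,0.179],[0,0,0,0,0,0]]}}

```text
time: 15.92
ee_pos: [0.5603, -0.0522, 0.0879]
eef_rot: [0.862, 0.507, -0.0, 0.001]
ft_force: [2.0, -4.8, 0.7]
width: 0.015
grip_force: 40.0
```

```bash
python3 lv.py
```

```text
t 16.07 lever 0.5750 lag 0.0019 Fcw -5.81
```

>>> {"api": "carry_out", "payload": {"moves": [[0.001,-0.059,0,0,0,0.179],[0,0,0,0,0,0]]}}

```text
time: 16.32
ee_pos: [0.5582, -0.051, 0.0879]
eef_rot: [0.868, 0.496, -0.0, 0.001]
ft_force: [3.3, -5.3, 0.9]
width: 0.0151
grip_force: 40.0
```

```bash
python3 lv.py
```

```text
t 16.48 lever 0.6009 lag 0.0028 Fcw -5.28
```

>>> {"api": "carry_out", "payload": {"moves": [[0.001,-0.059,0,0,0,0.179],[0,0,0,0,0,0]]}}

```text
time: 16.73
ee_pos: [0.5561, -0.0498, 0.0879]
eef_rot: [0.874, 0.485, -0.0, 0.001]
ft_force: [3.7, -4.9, 0.6]
width: 0.0147
grip_force: 40.0
```

```bash
python3 lv.py
```

```text
t 16.88 lever 0.6270 lag 0.0039 Fcw -4.66
```

>>> {"api": "carry_out", "payload": {"moves": [[0.001,-0.059,0,0,0,0.179],[0,0,0,0,0,0]]}}

```text
time: 17.12
ee_pos: [0.5541, -0.0485, 0.0879]
eef_rot: [0.88, 0.474, -0.0, 0.001]
ft_force: [1.8, -4.6, 0.9]
width: 0.0149
grip_force: 40.0
```

```bash
python3 lv.py
```

```text
t 17.27 lever 0.6528 lag 0.0046 Fcw -4.55
```

>>> {"api": "carry_out", "payload": {"moves": [[0.001,-0.059,0,0,0,0.179],[0,0,0,0,0,0]]}}

```text
time: 17.52
ee_pos: [0.5522, -0.0473, 0.0879]
eef_rot: [0.886, 0.463, -0.0, 0.001]
ft_force: [2.1, -4.8, 0.7]
width: 0.0146
grip_force: 40.0
```

```bash
python3 lv.py
```

```text
t 17.68 lever 0.6761 lag 0.0030 Fcw -4.98
```

>>> {"api": "carry_out", "payload": {"moves": [[0.001,-0.059,0,0,0,0.179],[0,0,0,0,0,0]]}}

```text
time: 17.92
ee_pos: [0.5505, -0.046, 0.0879]
eef_rot: [0.892, 0.452, -0.0, 0.001]
ft_force: [5.0, -5.1, 0.1]
width: 0.0152
grip_force: 40.0
```

```bash
python3 lv.py
```

```text
t 18.07 lever 0.6994 lag 0.0011 Fcw -6.22
```

Three clicks have passed, with seats near 0.255, 0.455 and 0.655, and the fourth tooth is now met. The fourth seat should be near 0.86, so I'll approach it and then step finely.

>>> {"api": "carry_out", "payload": {"moves": [[0.001,-0.059,0,0,0,0.179],[0.001,-0.059,0,0,0,0.179],[0,0,0,0,0,0]]}}

```text
time: 18.45
ee_pos: [0.5466, -0.0431, 0.0879]
eef_rot: [0.903, 0.43, -0.0, 0.001]
ft_force: [2.9, -5.5, 1.2]
width: 0.015
grip_force: 40.0
```

```bash
python3 lv.py
```

```text
t 18.60 lever 0.7509 lag 0.0026 Fcw -6.55
```

>>> {"api": "carry_out", "payload": {"moves": [[0.001,-0.059,0,0,0,0.179],[0.001,-0.059,0,0,0,0.179],[0,0,0,0,0,0]]}}

```text
time: 18.98
ee_pos: [0.5429, -0.04, 0.0879]
eef_rot: [0.913, 0.407, -0.0, 0.001]
ft_force: [2.1, -5.8, 1.3]
width: 0.0148
grip_force: 40.0
```

```bash
python3 lv.py
```

```text
t 19.12 lever 0.8026 lag 0.0044 Fcw -5.61
```

>>> {"api": "carry_out", "payload": {"moves": [[0.001,-0.059,0,0,0,0.179],[0,0,0,0,0,0]]}}

```text
time: 19.38
ee_pos: [0.5411, -0.0384, 0.0879]
eef_rot: [0.918, 0.396, -0.0, 0.001]
ft_force: [1.7, -5.7, 0.8]
width: 0.0151
grip_force: 40.0
```

```bash
python3 lv.py
```

```text
t 19.52 lever 0.8284 lag 0.0052 Fcw -5.81
```

>>> {"api": "carry_out", "payload": {"moves": [[0,-0.03,0,0,0,0.09],[0,0,0,0,0,0]]}}

```text
time: 19.77
ee_pos: [0.5402, -0.0376, 0.0879]
eef_rot: [0.921, 0.39, -0.0, 0.001]
ft_force: [2.3, -5.4, 0.8]
width: 0.0149
grip_force: 40.0
```

```bash
python3 lv.py
```

```text
t 19.93 lever 0.8409 lag 0.0051 Fcw -5.22
```

>>> {"api": "carry_out", "payload": {"moves": [[0,-0.03,0,0,0,0.09],[0,0,0,0,0,0]]}}

```text
time: 20.18
ee_pos: [0.5394, -0.0367, 0.0879]
eef_rot: [0.923, 0.384, -0.0, 0.001]
ft_force: [2.2, -4.8, 1.2]
width: 0.0152
grip_force: 40.0
```

```bash
python3 lv.py
```

```text
t 20.32 lever 0.8541 lag 0.0058 Fcw -5.49
```

>>> {"api": "carry_out", "payload": {"moves": [[0,-0.03,0,0,0,0.09],[0,0,0,0,0,0]]}}

```text
time: 20.58
ee_pos: [0.5385, -0.0358, 0.0879]
eef_rot: [0.926, 0.378, -0.0, 0.001]
ft_force: [1.9, -5.8, 3.0]
width: 0.015
grip_force: 40.0
```

```bash
python3 lv.py; python3 - <<'E'
from h import *
c=viewer.camera("wrist"); cv2.imwrite("pics/w4.png",cv2.resize(c["pixels"][0:230,150:420,::-1],None,fx=2.6,fy=2.6,interpolation=cv2.INTER_CUBIC))
E
```

```text
t 20.73 lever 0.8673 lag 0.0063 Fcw -5.40
```

View pics/w4.png

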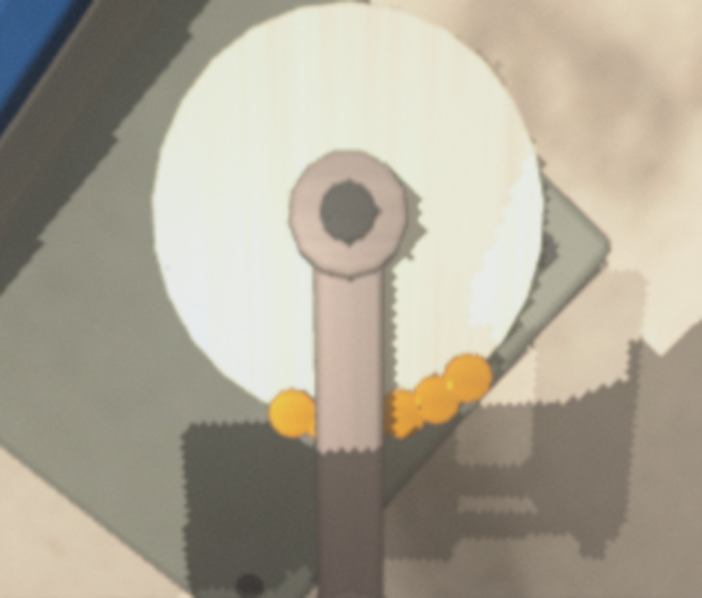

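The arm, centred at x≈349, lies midway between tooth 3 at (403,413) and tooth 6 at (292,413). It hides teeth 4 and 5, and teeth 1–3 are behind it. Resistance is at its least, so this is the fourth seat, and I'll hand it in holding here.

```bash
python3 -c "
from h import *
s=read_state();print(s['time'],s['width'],s['grip_force']);print(r.close_job())"
```

```text
20.775 0.015088804019642375 39.98160934075713
the job is handed in; nothing more can be done
None
```

I shut the lid fully with the lever still at rest, pulled the lever clockwise four clicks without meeting the fifth, and handed in at 20.8 s still gripping it in the fourth click; nothing else was touched.

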